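Take the charged battery pack out of the charger

TASK

The carver needs a fresh battery for the cordless grinder: take the charged pack, the one with four green bars on top, out of the bench charger. Pinch its two yellow side catches fully in while it is still seated, draw it straight up out of its bay with the catches kept pinched, and finish while still holding it by them, upright and still, about 10 cm or more clear above the charger; do not put it down or let go. Leave the other pack seated and do not knock the grinder, mallet or chisel.

Things in the scene. Friction and masses are not known exactly. Their poses are not given: they have to be found in the camera images.
- charger: fixed two-bay battery charger, dark grey, 100 (x) x 180 (y) mm, flat deck 64 mm above the bench, on a plywood board 190 x 270 x 12 mm with a white socket box at x 74, y 85 mm (plug top 56 mm). Origin: on the bench under its middle. Bays at y -45 and +45 mm; packs' catches face along x; z up; turned up to 0.5 rad. A bay locates a pack's stem within 1 mm; a ledge under the deck holds its hooks.
- pack_full: loose charged pack, 0.2 to 0.33 kg, dark grey, four green bars on top, seated stem down in either bay, axes parallel to the charger's. Origin: centre of the stem's lower end, 26 mm above the bench when seated; z up. Stem 24 (x) x 30 (y) mm, z 0 to 38, free once risen 40 mm. Body 44 (x) x 56 (y) mm, z 38 to 86; its teal skirt, 50 x 58 mm, z 38 to 43, rests on the deck. A yellow catch on its -x and +x faces.
- full_grip (a point): the point midway between the charged pack's two yellow catches, 68 mm above the pack's origin, 30 mm above the deck, 18 mm below the pack's top. Each catch pad is 26 (y) x 24 mm tall, centred on this height. Across both pads along x: 58 mm when out, 46 mm fully in (1 mm proud of the body). Hooks hold 4 mm: press both in fully, else the pack only wobbles 1 mm.
- full_catch_near (a joint): catch on the charged pack's -x face: 0 = out (hooked), 0.006 m = fully pressed in. Spring of 2.7 N at the start, 8.1 N fully in.
- full_catch_far (a joint): the same catch on the charged pack's +x face, 0 to 0.006 m.
- pack_low: the other, identical loose pack, with a single red bar lit on top, latched in the other bay, 90 mm from the charged one. Leave it. Origin and axes as for the charged pack.
- grinder: bystander: loose cordless die grinder, teal and dark grey, lying on the bench to the right of the charger (-y side), 265 mm long (along its x), 58 wide, 51 high, without a battery. Origin: on the bench under its middle.
- mallet: bystander: loose round carver's mallet standing on its white head, wooden handle up, to the left of the charger (+y side). Diameter 94 mm, height 210 mm. Origin: centre of its underside.
- chisel: bystander: loose steel stone chisel, 210 mm long (along its x), 22 wide, 13 high, lying on the bench beyond the charger (+x side). Origin: on the bench under its middle.
Not all that is in view belongs to the job. Leave any blue or brown look-alike of the pack_full alone. What is shaped like the pack_low but purple is not meant.

How it is judged:
By the outcome, as a careful person would: the job done as asked, in the order asked, and still so for the second after the job is handed in, while the arm keeps its last pose, push and grip.
It also fails if it takes over 32 s, if anything falls off the work surface, if the arm or the gripper's body presses on something with over 40 N, if the wrist force passes 120 N, or if a joint passes its speed limit or range.

ROBOT

A 7-joint arm with a two-finger parallel gripper is mounted at the origin on the work surface. World frame = base frame: x ahead of the robot, y to its left, z up, the work surface at z = 0. Lengths are in mm, angles in rad, forces in N, time in s.
With the tool pointing down it reaches from about 400 to 850 mm from the base axis. Payload 4.5 kg.
Tool frame: the origin (TCP) lies at the very end of the fingers, on their centre line; the grasp point (between the pads) lies 19 mm behind it (r.pinch_z is the distance from the TCP to the grasp point, in mm); z points along the fingers, y is the line along which they close (so a half turn about z gives the same grasp; the last joint's range is limited). The gripper opens to 85 mm and grips with 20 to 120 N. Pads are 22 mm wide; open, the fingers measure 114 mm over their backs; the gripper's body (76 mm by 85 mm) begins 54 mm behind the grasp point. The pads swing forward as they close: fully open they stand 13 mm farther back than shut.
Start: joints at [0.034, 0.689, -0.195, 1.565, 0.157, 0.902, -0.215], TCP at [625.023, 0.026, 231.317] pointing down, gripper open.
Joint ranges: [-3.01, 3.01], [-0.46, 2.08], [-1.47, 1.51], [0.13, 2.56], [-1, 4.14], [0.04, 2.09], [-2.66, 2.66]. Speed limits (rad/s): [2.57, 2.57, 3.14, 3.14, 3.14, 3.14, 3.14].

INTERFACE

Orientations are given as a unit quaternion [x, y, z, w].
In Python, from cell import telemetry, imaging, r gives the robot as it stands.
- The arm moves only by the tool play_rows, never from a script. Its argument "plan" is a list of rows, each a list of 7 numbers: the shift along the tool's x, y, z in cm, then the turn, a rotation vector about the tool's x, y, z in degrees, then the finger opening in cm, from 0 to 8.54. A call has 1 to 8 rows; each row shifts and turns the commanded pose from where the row before left it, along the tool's axes as they then stand; what a row does not reach is not made up. A row lasts 1/12 s, in which the tool goes at most 41.7 mm and 7.16 degrees, less where a joint would pass 70% of its speed; a pose out of reach is approached as far as the arm can. A call with a gripper value outside its range is refused whole. The fingers move at their own pace and stop on an object; the grip force is fixed at half the most. Time passes only in rows, so rows that do not move let the fingers close. It gives the time, the measured TCP pose, the force, the opening and the grip force at its end, in the units of the state.
- telemetry.get_state(): the state, without advancing time (a new reading comes with each control period).
- imaging.snapshot(name): name is "scene" or "side" or "wrist"; returns (picture, depth): 420x560x3 uint8, red, green, blue; 420x560 float32, mm along the optical axis (not along the pixel's ray), 0 where there is no reading.
- imaging.get_calibration(name): a dict with "camera_matrix" (3x3 intrinsics, pixels), "T" (4x4, takes a point from camera to world coordinates). Camera axes: x right, y down, z forward; pixel columns grow to the right and rows downward; lengths in mm; the calibration is good to about 2 mm. A picture is of the moment at which its call begins: read the wrist's pose just before it. get_calibration takes no time and is no camera call; for the wrist camera it gives the pose at the moment of the call.
- r.close_job(): hands the job in; it is judged then, once.
The state is a dict: "time": time; "joint_positions": joint angles; "joint_velocities": joint speeds; "tau": joint torques, N m; "position": TCP position; "eef_rot": TCP orientation; "ft_force": force on the tool from outside, world axes, zero at the start; "wrist_torque": the same for the moment, N m; "grip_width": finger opening in mm; "finger_force": force on a finger pad.
Only numpy, scipy, OpenCV 4.12 (cv2) and the standard library are available. Lean on these libraries where they do the work, as an engineer would, in place of code of your own. Each camera call takes 0.05 s, during which the arm holds its last target. There are 200 camera calls.

## Working session

There is one attempt and no reset: what is moved stays moved. The work goes in short steps, Python scripts to look and compute and a tool call to move; the robot and the scene stay as the last step left them, time stands still between calls to the robot, and variables do not carry over. Pictures are saved under pics/ and viewed, at most 10 in all, crops included, and the job is handed in when it is done.

Besides the shell and the picture viewer there is one more tool, called after ">>>" in YAML: its name, and indented under it one key for each argument. play_rows: Moves the arm, as the interface text tells. Its arguments: {"type":"object","properties":{"plan":{"type":"array"}},"required":["plan"]}

```bash
mkdir -p pics; cat > h.py <<'E'
import numpy as np, cv2
from cell import telemetry, imaging, r
def snap(n,f=None):
    c=imaging.get_calibration(n); p,d=imaging.snapshot(n)
    if f: cv2.imwrite('pics/'+f,p[...,::-1])
    return p,d,np.array(c['camera_matrix']),np.array(c['T'])
def cloud(d,K,T):
    v,u=np.indices(d.shape); P=np.stack([(u-K[0,2])/K[0,0]*d,(v-K[1,2])/K[1,1]*d,d],-1)
    return P@T[:3,:3].T+T[:3,3]
def ray(u,v,K,T,z):
    q=T[:3,:3]@np.array([(u-K[0,2])/K[0,0],(v-K[1,2])/K[1,1],1]); o=T[:3,3]
    return o+q*(z-o[2])/q[2]
E
python3 - <<'E'
from h import *
ims=[]
for n in ('scene','side','wrist'):
    p,d,K,T=snap(n); ims.append(p); np.savez('pics/%s0.npz'%n,p=p,d=d,K=K,T=T); print(n,T[:3,3].round(),T[:3,2].round(2))
    cv2.imwrite('pics/%s0.png'%n,p[...,::-1])
s=telemetry.get_state();print(s['time'],s['position'],s['eef_rot'],s['grip_width'])
E
```

```text
scene [926. 677. 931.] [-0.31 -0.58 -0.75]
side [-50. 654. 800.] [ 0.56 -0.55 -0.62]
wrist [624.  79. 374.] [-0.   -0.31 -0.95]
0.15 [ 6.24505476e+02 -4.25118424e-02  2.30655911e+02] [ 7.07100459e-01  7.07112740e-01 -5.41221299e-04 -4.69849158e-04] 85.38196278390178
```

View pics/scene0.png

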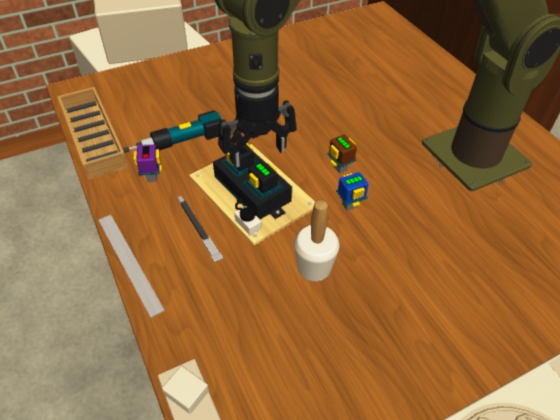

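View pics/wrist0.png

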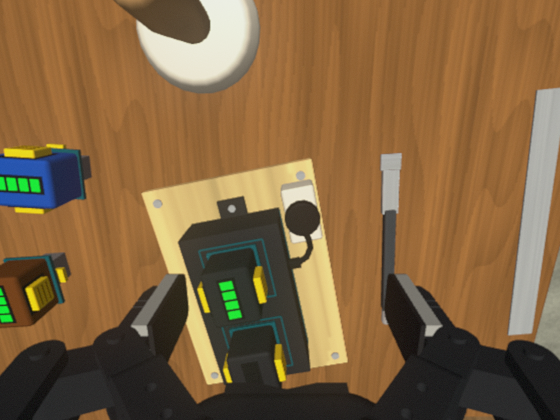

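The wrist view shows the charger with two packs. Green-bar candidates are the dark grey pack at (230,300), in the +y bay with yellow catches at (203,297) and (260,287), the blue one at (20,185) and the brown one at (5,300). The red-bar pack is at (255,355) and the purple one is at scene (148,158). I choose the dark grey one in the charger, wrist (230,300) and scene (262,170), and measure it next.

```bash
python3 - <<'E'
from h import *
for n,box in (('wrist',(170,240,330,400)),('scene',(205,130,305,220)),('side',None)):
    z=np.load('pics/%s0.npz'%n); p,d,K,T=[z[k] for k in 'pdKT']
    C=cloud(d,K,T); hsv=cv2.cvtColor(p,cv2.COLOR_RGB2HSV)
    for nm,lo,hi,zz in (('green',(50,150,120),(75,255,255),112),('yellow',(22,180,120),(32,255,255),94),('red',(0,180,150),(8,255,255),112)):
        m=cv2.inRange(hsv,lo,hi)
        k,l,st,ce=cv2.connectedComponentsWithStats(m)
        for i in range(1,k):
            if st[i,4]<12: continue
            u,v=ce[i]; q=C[l==i]; q=q[d[l==i]>0]
            if box and not(box[0]<u<box[2] and box[1]<v<box[3]): continue
            print(n,nm,ce[i].round(),st[i,4],'depth med',np.median(q,0).round(1),'ray',ray(u,v,K,T,zz).round(1))
z=np.load('pics/wrist0.npz'); p,d,K,T=[z[k] for k in 'pdKT'];C=cloud(d,K,T)
# deck top points
m=((abs(C[...,2]-64)<4)&(d>0)).astype(np.uint8); m[:, :150]=0; m[:,345:]=0
m=cv2.morphologyEx(m,cv2.MORPH_OPEN,np.ones((3,3)))
P=C[m>0][:,:2].astype(np.float32); print('deck',len(P),cv2.minAreaRect(P), P.min(0),P.max(0))
# board z=12
m=((abs(C[...,2]-12)<4)&(d>0)).astype(np.uint8)
m=cv2.morphologyEx(m,cv2.MORPH_OPEN,np.ones((3,3)));P=C[m>0][:,:2].astype(np.float32); print('board',len(P),cv2.minAreaRect(P))
# top plane of full pack
m=((abs(C[...,2]-112)<4)&(d>0)).astype(np.uint8); m[:, :180]=0; m[:,300:]=0;m[:240]=0;m[330:]=0
P=C[m>0][:,:2].astype(np.float32); print('top',len(P),cv2.minAreaRect(P),np.median(C[m>0][:,2]))
a=cv2.resize(p[230:400,160:340],None,fx=3,fy=3,interpolation=cv2.INTER_CUBIC); cv2.imwrite('pics/crop0.png',a[...,::-1])
E
```

```text
wrist green [226. 286.] 117 depth med [571.8 -74.2 113.9] ray [571.3 -75.3 112. ]
wrist green [229. 295.] 114 depth med [573.6 -83.8 113.7] ray [573.1 -85.  112. ]
wrist green [232. 305.] 112 depth med [575.4 -93.2 113.8] ray [575.1 -94.6 112. ]
wrist green [234. 314.] 111 depth med [ 577.3 -103.2  113.6] ray [ 577.1 -104.5  112. ]
wrist yellow [259. 285.] 295 depth med [599.1 -78.2 106.2] ray [598.2 -85.4  94. ]
wrist yellow [203. 298.] 164 depth med [548.4 -93.4 106.4] ray [545.2 -99.6  94. ]
wrist yellow [279. 363.] 279 depth med [ 616.5 -163.2  106.1] ray [ 616.3 -173.9   94. ]
wrist yellow [227. 373.] 107 depth med [ 565.2 -175.1  106. ] ray [ 562.8 -186.3   94. ]
scene green [263. 169.] 65 depth med [574.8 -90.1 113.7] ray [574. -90. 112.]
scene yellow [249. 146.] 18 depth med [ 568.8 -172.8  110.5] ray [ 561.5 -190.8   94. ]
scene yellow [272. 167.] 21 depth med [551.2 -89.3 108.5] ray [ 544.  -103.1   94. ]
scene yellow [254. 180.] 81 depth med [600.3 -78.2 100.2] ray [598. -84.  94.]
side green [324. 188.] 52 depth med [574.1 -87.9 111. ] ray [573.6 -87.7 112. ]
side green [
[... 694 characters left out ...]
th med [ 319.4 -106.5   74.1] ray [308.9 -84.5  94. ]
side yellow [346. 265.] 113 depth med [391.3  38.6  73. ] ray [377.6  56.7  94. ]
side yellow [411. 263.] 20 depth med [ 321.2 -105.5   30.7] ray [291.3 -46.   94. ]
side yellow [344. 277.] 30 depth med [392.7  35.   30.3] ray [356.3  85.9  94. ]
deck 6918 ((583.7763671875, -132.34371948242188), (100.4781723022461, 181.1439666748047), 11.439897537231445) [ 517.3234  -226.89949] [650.0499   -34.535477]
board 14945 ((550.3898315429688, -130.10594177246094), (400.1811828613281, 303.5828552246094), 0.5791158080101013)
top 2814 ((575.6572265625, -87.80280303955078), (50.38507843017578, 56.07744598388672), 12.242626190185547) 112.65913917664986
```

View pics/crop0.png

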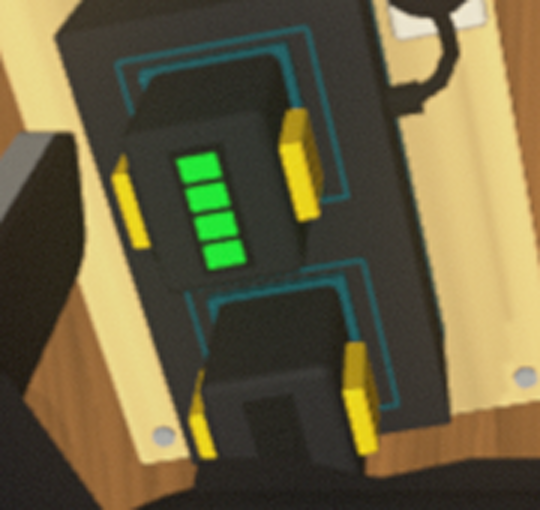

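The close crop confirms it: a dark grey pack with four green bars and yellow catches on both sides, in the +y bay. The grip point is about (574.5, -88.5), yaw 11.4° (deck fit 100.5 x 181 mm, top z 112.7). I move above it.

>>> play_rows:
  plan:
    - [-2.2,-1.25,1.5,0,0,0,8.5]
    - [-2.2,-1.25,1.5,0,0,0,8.5]
    - [-2.2,-1.25,1.5,0,0,0,8.5]
    - [-2.25,-1.25,1.5,0,0,0,8.5]
    - [0,0,0,0,0,-5.7,8.5]
    - [0,0,0,0,0,-5.7,8.5]
    - [0,0,0,0,0,0,8.5]
    - [0,0,0,0,0,0,8.5]

```text
time: 0.82
position: [575.1, -88.3, 171.2]
eef_rot: [0.634, 0.773, 0.0, -0.0]
ft_force: [-0.0, -0.1, 0.2]
grip_width: 84.8
finger_force: 0.0
```

```bash
python3 - <<'E'
from h import *
from scipy.spatial.transform import Rotation as Ro
s=telemetry.get_state(); R=Ro.from_quat(s['eef_rot']).as_matrix(); t=np.array(s['position']); print(t.round(1),s['time'],'toolx',R[:,0].round(3),'tooly',R[:,1].round(3))
p,d,K,T=snap('wrist','w1.png'); C=cloud(d,K,T); hsv=cv2.cvtColor(p,cv2.COLOR_RGB2HSV)
for nm,lo,hi in (('green',(50,150,120),(75,255,255)),('yellow',(22,180,90),(32,255,255))):
    k,l,st,ce=cv2.connectedComponentsWithStats(cv2.inRange(hsv,lo,hi))
    for i in range(1,k):
        if st[i,4]<40: continue
        mm=(l==i)&(d>0);q=C[mm]; tl=(q-t)@R
        print(nm,ce[i].round(),st[i,4],np.median(q,0).round(1),'tool med',np.median(tl,0).round(1),'lo',np.percentile(tl,3,0).round(1),'hi',np.percentile(tl,97,0).round(1),'ray112',ray(*ce[i],K,T,112).round(1))
for nm,h in (('top',112.3),('deck',64)):
    m=((abs(C[...,2]-h)<3)&(d>0)).astype(np.uint8); 
    k,l,st,ce=cv2.connectedComponentsWithStats(cv2.morphologyEx(m,cv2.MORPH_OPEN,np.ones((3,3))))
    for i in range(1,k):
        if st[i,4]<1500: continue
        P=C[l==i]; b=cv2.minAreaRect(P[:,:2].astype(np.float32)); tl=((np.r_[b[0],h]-t)@R)[:2]
        print(nm,st[i,4],ce[i].round(),b,'tool',tl.round(1),np.median(P[:,2]))
E
```

```text
[575.1 -88.3 171.2] 0.8167 toolx [-0.195  0.981  0.001] tooly [0.981 0.195 0.   ]
green [6. 7.] 168 [388.2   7.1  87.9] tool med [ 130.  -164.4   83.3] lo [ 126.6 -168.2   81.9] hi [ 133.4 -161.    84.7] ray112 [406.5   5.2 112. ]
green [22.  9.] 265 [397.8   7.9  87.9] tool med [ 129.  -155.3   83.4] lo [ 124.3 -159.8   82. ] hi [ 133.4 -151.1   84.7] ray112 [414.7   5.8 112. ]
green [39. 12.] 308 [407.2   8.1  87.8] tool med [ 127.4 -145.8   83.5] lo [ 121.9 -150.3   82.2] hi [ 132.6 -141.4   84.7] ray112 [423.4   6.  112. ]
green [287. 209.] 238 [571.7 -74.2 113.7] tool med [14.3 -0.4 57.4] lo [10.1 -5.9 56.4] hi [18.2  4.6 58.6] ray112 [571.8 -74.9 112. ]
green [287. 224.] 224 [573.7 -83.7 113.8] tool med [ 4.7 -0.4 57.4] lo [ 1.1 -6.  56.2] hi [ 8.4  5.2 58.5] ray112 [573.8 -84.4 112. ]
green [287. 239.] 220 [575.6 -93.7 113.7] tool med [-5.4 -0.4 57.5] lo [-9.5 -6.1 56.2] hi [-1.6  4.7 58.6] ray112 [575.7 -94.4 112. ]
green [287. 252.] 215 [ 577.3 -103.2  113.8] tool med [-15.   -0.7  57.4] lo [-19.4  -6.1  56.1] hi [-11.1   4.8  58.5] ray112 [ 577.5 -104.   112. ]
yellow [32. 
[... 821 characters left out ...]
.8  -34.8   63.6] hi [-76.6 -23.1 106.6] ray112 [ 565.9 -170.3  112. ]
yellow [322. 334.] 399 [ 616.4 -164.3  106.4] tool med [-82.7  25.4  64.8] lo [-101.1   21.8   61.2] hi [-70.9  28.5  85.8] ray112 [ 614.2 -160.6  112. ]
top 5454 [287. 227.] ((574.525390625, -87.93610382080078), (44.60248565673828, 55.21918869018555), 11.530662536621094) tool [ 0.5 -0.5] 112.70048606873655
top 3832 [287. 344.] ((592.4000244140625, -175.7058868408203), (44.4294548034668, 55.26616287231445), 11.38865852355957) tool [-89.1  -0.1] 112.70107343478603
deck 12888 [287. 234.] ((583.798095703125, -132.56594848632812), (100.41329956054688, 180.793701171875), 11.398849487304688) tool [-45.2  -0.1] 64.68154709908781
```

View pics/w1.png

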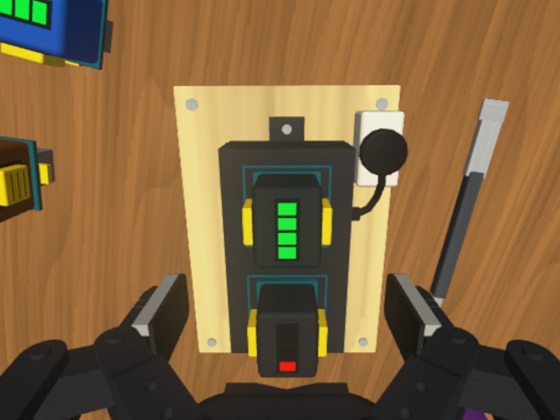

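Pack top (287,227) shows four green bars with catches at (247,223) and (326,222); the red-bar pack is at (287,344). The offset is only 0.5 mm. I go down to TCP z≈72.

>>> play_rows:
  plan:
    - [0.05,-0.05,2,0,0,0,8.5]
    - [0,0,2,0,0,0,8.5]
    - [0,0,2,0,0,0,8.5]
    - [0,0,1.5,0,0,0,8.5]
    - [0,0,1.3,0,0,0,8.5]
    - [0,0,1.1,0,0,0,8.5]
    - [0,0,0,0,0,0,8.5]
    - [0,0,0,0,0,0,8.5]

```text
time: 1.53
position: [574.4, -87.8, 72.1]
eef_rot: [0.633, 0.774, -0.0, -0.0]
ft_force: [0.1, 0.5, -0.1]
grip_width: 84.7
finger_force: 0.0
```

>>> play_rows:
  plan:
    - [0,0,0,0,0,0,6.5]
    - [0,0,0,0,0,0,6.2]
    - [0,0,0,0,0,0,6.0]
    - [0,0,0,0,0,0,5.7]
    - [0,0,0,0,0,0,5.4]
    - [0,0,0,0,0,0,5.4]

```text
time: 2.03
position: [575.3, -88.1, 73.3]
eef_rot: [0.633, 0.774, 0.001, 0.001]
ft_force: [-0.6, 0.1, 5.1]
grip_width: 54.4
finger_force: 4.3
```

>>> play_rows:
  plan:
    - [0,0,0,0,0,0,5.0]
    - [0,0,0,0,0,0,4.7]
    - [0,0,0,0,0,0,4.4]
    - [0,0,0,0,0,0,4.0]
    - [0,0,0,0,0,0,3.5]
    - [0,0,0,0,0,0,3.0]
    - [0,0,0,0,0,0,3.0]
    - [0,0,0,0,0,0,3.0]

```text
time: 2.7
position: [575.3, -88.2, 74.1]
eef_rot: [0.633, 0.774, 0.001, 0.001]
ft_force: [-2.0, 0.1, 12.7]
grip_width: 43.5
finger_force: 61.9
```

```bash
python3 - <<'E'
from h import *
s=telemetry.get_state(); print({k:np.round(s[k],2) for k in ('time','position','ft_force','wrist_torque','grip_width','finger_force')})
p,d,K,T=snap('wrist','w2.png')
E
```

```text
{'time': np.float64(2.7), 'position': array([575.34, -88.16,  74.08]), 'ft_force': array([-2.02,  0.06, 12.69]), 'wrist_torque': array([ 0.01,  0.45, -0.02]), 'grip_width': np.float64(43.53), 'finger_force': np.float64(61.92)}
```

View pics/w2.png

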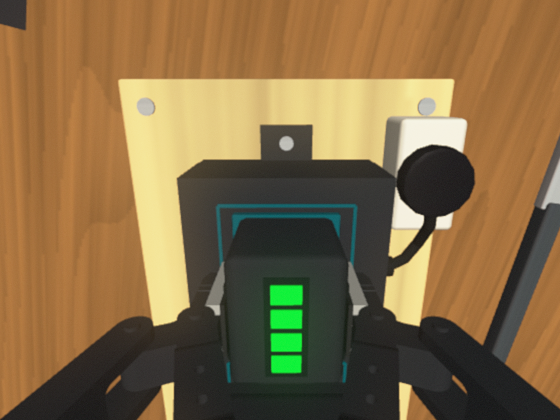

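The pads hold the pack with the catches covered (about (215,290) and (358,290)). The width of 43.5 mm is consistent with both fully in under 62 N. I lift gently and watch the force.

>>> play_rows:
  plan:
    - [0,0,-0.2,0,0,0,3.0]
    - [0,0,-0.2,0,0,0,3.0]
    - [0,0,-0.2,0,0,0,3.0]
    - [0,0,-0.2,0,0,0,3.0]
    - [0,0,0,0,0,0,3.0]

```text
time: 3.17
position: [574.6, -88.0, 80.5]
eef_rot: [0.633, 0.774, 0.0, 0.0]
ft_force: [1.3, -0.2, -1.5]
grip_width: 43.0
finger_force: 61.6
```

>>> play_rows:
  plan:
    - [0,0,-0.5,0,0,0,3.0]
    - [0,0,-0.6,0,0,0,3.0]
    - [0,0,-0.6,0,0,0,3.0]
    - [0,0,-0.6,0,0,0,3.0]
    - [0,0,-0.6,0,0,0,3.0]
    - [0,0,-0.6,0,0,0,3.0]
    - [0,0,-0.6,0,0,0,3.0]
    - [0,0,0,0,0,0,3.0]

```text
time: 3.83
position: [575.0, -88.2, 122.7]
eef_rot: [0.633, 0.774, 0.0, 0.001]
ft_force: [-0.2, -0.4, -2.3]
grip_width: 43.4
finger_force: 62.4
```

```bash
python3 - <<'E'
from h import *
p,d,K,T=snap('side'); a=cv2.resize(p[100:260,230:440],None,fx=3,fy=3,interpolation=cv2.INTER_CUBIC); cv2.imwrite('pics/s3.png',a[...,::-1])
E
```

```text
(no output)
```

View pics/s3.png

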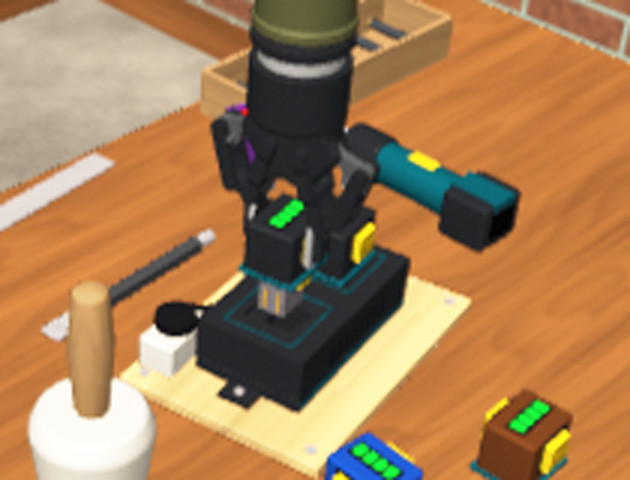

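The crop shows the pack at (280,240) up out of its bay with its stem visible at (275,295); the other pack is still seated. I raise it further.

>>> play_rows:
  plan:
    - [0,0,-1,0,0,0,3.0]
    - [0,0,-2,0,0,0,3.0]
    - [0,0,-2.5,0,0,0,3.0]
    - [0,0,-2.5,0,0,0,3.0]
    - [0,0,-2.5,0,0,0,3.0]
    - [0,0,-2.5,0,0,0,3.0]
    - [0,0,-1.5,0,0,0,3.0]
    - [0,0,-0.7,0,0,0,3.0]

```text
time: 4.55
position: [575.4, -88.0, 276.2]
eef_rot: [0.633, 0.774, 0.001, 0.002]
ft_force: [-0.0, 0.9, -3.4]
grip_width: 43.8
finger_force: 62.4
```

>>> play_rows:
  plan:
    - [0,0,0,0,0,0,3.0]
    - [0,0,0,0,0,0,3.0]
    - [0,0,0,0,0,0,3.0]
    - [0,0,0,0,0,0,3.0]
    - [0,0,0,0,0,0,3.0]
    - [0,0,0,0,0,0,3.0]

```text
time: 5.05
position: [574.0, -88.0, 272.5]
eef_rot: [0.633, 0.774, -0.0, -0.001]
ft_force: [0.3, 0.3, -2.5]
grip_width: 43.5
finger_force: 62.4
```

```bash
python3 - <<'E'
from h import *
p,d,K,T=snap('side'); a=cv2.resize(p[60:260,230:440],None,fx=2.8,fy=2.8,interpolation=cv2.INTER_CUBIC); cv2.imwrite('pics/s4.png',a[...,::-1])
w,d,K,T=snap('wrist'); C=cloud(d,K,T); h=cv2.cvtColor(w,cv2.COLOR_RGB2HSV); m=(cv2.inRange(h,(50,150,120),(75,255,255))>0)&(d>0)
k,l,st,ce=cv2.connectedComponentsWithStats(m.astype(np.uint8)); print([(ce[i].round(),np.median(C[l==i],0).round(1)) for i in range(1,k) if st[i,4]>40])
print(np.abs(telemetry.get_state()['joint_velocities']).max())
E
```

```text
[(array([87., 31.]), array([377.8,   9.8,  87.8])), (array([98., 34.]), array([388. ,   9.2,  87.8])), (array([109.,  37.]), array([397.4,   8.6,  87.8])), (array([121.,  40.]), array([407.3,   7.9,  87.8])), (array([ 51., 145.]), array([346.7, -96.4,  87.8])), (array([ 51., 156.]), array([ 347.2, -106. ,   87.8])), (array([ 52., 166.]), array([ 348.2, -116. ,   87.9])), (array([ 53., 175.]), array([ 348.4, -125.9,   87.8])), (array([286., 294.]), array([570.4, -74. , 312.4])), (array([286., 318.]), array([572.3, -83.4, 312.4])), (array([286., 342.]), array([574.4, -93.3, 312.4])), (array([286., 363.]), array([ 576.3, -103. ,  312.3]))]
0.005348075559431932
```

View pics/s4.png

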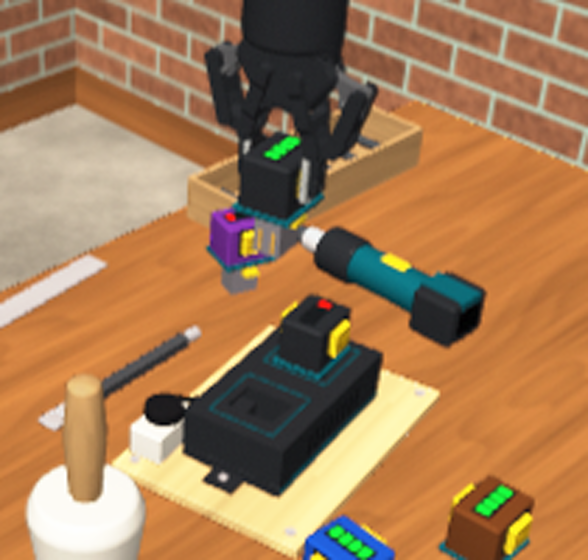

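The pack hangs upright at (272,180) with all four bars at z≈312, so its stem is about 160 mm above the deck. The arm is still, the red-bar pack is seated at (318,330), and the bystanders are untouched. I hand it in.

```bash
python3 -c "
from cell import r
print(r.close_job())"
```

```text
the job is handed in; nothing more can be done
None
```

I drew the four-green-bar pack straight up out of the charger with its catches pinched and handed the job in with the arm still and holding it upright about 160 mm above the deck; the red-bar pack stayed seated, and the grinder, mallet and chisel were not touched.

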